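# Sort rattling housings and clamp the sound ones

## Task

Some of these sealed housings have a heavy ball come loose inside, which can be felt rolling when a lifted housing is tilted endwise. Put every rattling housing into the tray and stand all the sound ones upright side by side between the jaws of the vise, lengthwise along the jaws, then turn the crank until the jaw clamps them, and let go. Leave the other things on the bench alone.

Things in the scene. Friction and masses are not known exactly. Their poses are not given: they have to be found in the camera images.
- housing_1: one of 3 or 4 identical-looking sealed aluminium boxes (None = absent), 110 (x) x 40 (y) x 40 (z) mm, 0.16-0.56 kg, with a grip rib 60 x 14 x 30 mm upright along the lid (70 mm in all). Origin: centre of the underside, x lengthwise, z up. Defective: a loose 0.2 kg ball inside rolls 74 mm along x when an end dips; sound: nothing moves. Weight does not tell.
- housing_2: one of 3 or 4 identical-looking sealed aluminium boxes (None = absent), 110 (x) x 40 (y) x 40 (z) mm, 0.16-0.56 kg, with a grip rib 60 x 14 x 30 mm upright along the lid (70 mm in all). Origin: centre of the underside, x lengthwise, z up. Defective: a loose 0.2 kg ball inside rolls 74 mm along x when an end dips; sound: nothing moves. Weight does not tell.
- housing_3: one of 3 or 4 identical-looking sealed aluminium boxes (None = absent), 110 (x) x 40 (y) x 40 (z) mm, 0.16-0.56 kg, with a grip rib 60 x 14 x 30 mm upright along the lid (70 mm in all). Origin: centre of the underside, x lengthwise, z up. Defective: a loose 0.2 kg ball inside rolls 74 mm along x when an end dips; sound: nothing moves. Weight does not tell.
- housing_4: one of 3 or 4 identical-looking sealed aluminium boxes (None = absent), 110 (x) x 40 (y) x 40 (z) mm, 0.16-0.56 kg, with a grip rib 60 x 14 x 30 mm upright along the lid (70 mm in all). Origin: centre of the underside, x lengthwise, z up. Defective: a loose 0.2 kg ball inside rolls 74 mm along x when an end dips; sound: nothing moves. Weight does not tell.
- vise: fixed rack vise, dark steel bed 120 (x) x 315 (y) x 12 mm. Origin on the bench, mid-width of the jaws; y points from moving to fixed jaw. Fixed jaw face at y = +100 mm; moving jaw face at y = -60 mm when open; jaws 110 mm wide (x), tops 46 mm above the bench. Holds up to 3 housings side by side, lengths along x; the moving jaw can push them together.
- fixed_jaw: the vise's fixed jaw; origin at the foot of its face, on the bed, 12 mm above the bench
- moving_jaw: the vise's sliding jaw; origin at the foot of its face, 12 mm above the bench; slides along the vise's y towards the fixed jaw, up to 150 mm
- crank (a joint): turn of the crank in rad about a vertical axis at the vise's x = 0, y = -140 mm; 0 = jaw fully open, grows clockwise seen from above and closes the jaw 12 mm per rad, up to 12.5 rad; starts at 0 to 0.5; friction 0.08 N m holds it where it is left
- crank_knob (a point): point inside the crank's upright, freely revolving black knob (18 mm dia., 44 to 96 mm above the bench), 79 mm above the bench, 45 mm from the crank's axis, on its -x side (vise axes) at crank = 0. Pinch from above and lead it round: about 2 N turns it freely, 6 to 9 N clamps
- tray: fixed shallow grey tray for rejects, 160 (x) x 150 (y) x 24 mm, walls and floor 4 mm thick; origin at the centre of its underside; holds two housings side by side with their lengths along x
- solder_spool: bystander, leave it alone: reel of solder wire, 64 mm dia., 40 mm tall
- foam_block: bystander, leave it alone: block of dark packing foam, 60x91x45 mm
- elec_tape: bystander, leave it alone: roll of black tape, 62 mm dia., 20 mm tall
There are look-alikes about, which are no part of the job. Leave any turquoise look-alike of the housing_4 alone.

How it is judged:
At the end, for the whole second after the job is handed in: Housings with a loose ball rest in the tray; sound ones stand on the vise bed between the jaws, upright and along the jaws within 0.12 rad, centres within 40 mm of the middle of the jaws' width; both jaws press with over 1.5 N; all at rest (((x of housing_1 in the frame of tray between -0.075 and 0.075 m and y of housing_1 in the frame of tray between -0.07 and 0.07 m and height (world z) of housing_1 below 0.02 m) or (x of housing_1 in the frame of vise between -0.04 and 0.04 m and y of housing_1 in the frame of vise between -0.06 and 0.1 m and z of housing_1 in the frame of vise between 0.005 and 0.022 m and angle between the x axis of housing_1 and the x axis of vise, either way round below 0.12 rad and angle between housing_1's own z axis and vertical below 0.12 rad)) and (not (x of housing_1 in the frame of tray between -0.075 and 0.075 m and y of housing_1 in the frame of tray between -0.07 and 0.07 m and height (world z) of housing_1 below 0.02 m) or distance between ball_1 and housing_1 below 0.1 m) and horizontal distance between each of ball_1, ball_2, ball_3, ball_4 and vise above 0.16 m and linear speed of each of housing_1, housing_2, housing_3, housing_4 below 0.02 m/s and ((x of housing_2 in the frame of tray between -0.075 and 0.075 m and y of housing_2 in the frame of tray between -0.07 and 0.07 m and height (world z) of housing_2 below 0.02 m) or (x of housing_2 in the frame of vise between -0.04 and 0.04 m and y of housing_2 in the frame of vise between -0.06 and 0.1 m and z of housing_2 in the frame of vise between 0.005 and 0.022 m and angle between the x axis of housing_2 and the x axis of vise, either way round below 0.12 rad and angle between housing_2's own z axis and vertical below 0.12 rad)) and (not (x of housing_2 in the frame of tray between -0.075 and 0.075 m and y of housing_2 in the frame of tray between -0.07 and 0.07 m and height (world z) of housing_2 below 0.02 m) or distance between ball_2 and housing_2 below 0.1 m) and ((x of housing_3 in the frame of tray between -0.075 and 0.075 m and y of housing_3 in the frame of tray between -0.07 and 0.07 m and height (world z) of housing_3 below 0.02 m) or (x of housing_3 in the frame of vise between -0.04 and 0.04 m and y of housing_3 in the frame of vise between -0.06 and 0.1 m and z of housing_3 in the frame of vise between 0.005 and 0.022 m and angle between the x axis of housing_3 and the x axis of vise, either way round below 0.12 rad and angle between housing_3's own z axis and vertical below 0.12 rad)) and (not (x of housing_3 in the frame of tray between -0.075 and 0.075 m and y of housing_3 in the frame of tray between -0.07 and 0.07 m and height (world z) of housing_3 below 0.02 m) or distance between ball_3 and housing_3 below 0.1 m) and ((x of housing_4 in the frame of tray between -0.075 and 0.075 m and y of housing_4 in the frame of tray between -0.07 and 0.07 m and height (world z) of housing_4 below 0.02 m) or (x of housing_4 in the frame of vise between -0.04 and 0.04 m and y of housing_4 in the frame of vise between -0.06 and 0.1 m and z of housing_4 in the frame of vise between 0.005 and 0.022 m and angle between the x axis of housing_4 and the x axis of vise, either way round below 0.12 rad and angle between housing_4's own z axis and vertical below 0.12 rad)) and (not (x of housing_4 in the frame of tray between -0.075 and 0.075 m and y of housing_4 in the frame of tray between -0.07 and 0.07 m and height (world z) of housing_4 below 0.02 m) or distance between ball_4 and housing_4 below 0.1 m) and contact force between each of moving_jaw, fixed_jaw and anything else above 1.5 N); the robot touches nothing.
It fails at once if the solder spool is moved more than 40 mm (distance of solder_spool from where it was at the start of the episode above 0.04 m).
It fails at once if the foam block is moved more than 40 mm (distance of foam_block from where it was at the start of the episode above 0.04 m).
It fails at once if the elec tape is moved more than 40 mm (distance of elec_tape from where it was at the start of the episode above 0.04 m).
Of housing_1, housing_2, housing_3, housing_4 only 3 to 4 are there at a start; the rules pass over those that are not, and their reading is None.
Of ball_1, ball_2, ball_3, ball_4 only 1 to 2 are there at a start; the rules pass over those that are not, and their reading is None.
At some moment in a run one of housing_1, housing_2, housing_3, housing_4 may be knocked a few centimetres aside while the robot is not near it.
It also fails if it takes over 210 s, if anything falls off the work surface, if the arm or the gripper's body presses on something with over 40 N, if the wrist force passes 120 N, or if a joint passes its speed limit or range.

## Robot

A 7-joint arm with a two-finger parallel gripper is mounted at the origin on a cart in front of the work surface, level with it; the furniture and walls round the work are solid. World frame = base frame: x ahead of the robot, y to its left, z up, the work surface at z = 0. Lengths are in m, angles in rad, forces in N, time in s.
With the tool pointing down it reaches from about 0.425 to 0.875 m from the base axis. Payload 8.4 kg.
Tool frame: the origin (TCP) lies on the centre line of the jaws, within the pads' length; the fingertips stand 22 mm ahead of it and the grasp point (between the pads) lies 3 mm ahead of it; z points along the fingers, y is the line along which they close (so a half turn about z gives the same grasp; the last joint's range is limited). The gripper opens to 85 mm and grips with 20 to 120 N. Pads are 22 mm wide; open, the fingers measure 114 mm over their backs; the gripper's body (76 mm by 85 mm) begins 54 mm behind the grasp point. The pads swing forward as they close: fully open they stand 13 mm farther back than shut.
Start: joints at [1.047, 0.333, 0.04, 1.465, -0.013, 1.343, -0.059], TCP at [0.268, -0.592, 0.214] pointing down, gripper open.
Joint ranges: [-2.58, 2.58], [-0.38, 2.09], [-1.3, 1.39], [0.25, 2.4], [-1.5, 4.64], [0.08, 2.09], [-2.65, 2.65]. Speed limits (rad/s): [2.22, 2.22, 2.79, 2.79, 3.14, 3.14, 3.14].

## Interface

Orientations are given as a unit quaternion [x, y, z, w].
In Python, from cell import arm gives the robot as it stands.
- The arm moves only by the tool servo_tool, never from a script. Its argument "moves" is a list of rows, each a list of 7 numbers: the closure, from -1 (fully open) to 1 (shut), then the shift along the world's x, y, z as a fraction of full scale, then the turn, a rotation vector about the world's x, y, z as a fraction of full scale. A call has 1 to 12 rows; each row is the pose to reach, as a shift and turn from the pose commanded when the call began; what a row does not reach only later rows make up. Full scale, the value 1, is 0.2 m for a shift and 45 degrees for a turn. A row lasts 1/12 s, in which the tool goes at most 41.7 mm and 7.16 degrees, less where a joint would pass 70% of its speed; a pose out of reach is approached as far as the arm can. A call with a number of a shift or a turn outside -1 to 1 is refused whole. A call with a gripper value outside its range is refused whole. The fingers move at their own pace and stop on an object; "squeeze" is the grip in N (left out, the last holds). Time passes only in rows, so rows that repeat a pose let the fingers close. It gives the time, the measured TCP pose, the force, the opening and the grip force at its end, in the units of the state.
- arm.sense(): the state, without advancing time (a new reading comes with each control period).
- arm.read_camera(name): name is "scene" or "top" or "wrist"; returns a dict with "pixels" (480x640x3 uint8, red, green, blue), "intrinsics" (3x3 intrinsics, pixels), "view" (4x4, takes a point from world to camera coordinates). Camera axes: x right, y down, z forward; pixel columns grow to the right and rows downward; lengths in m; the calibration is good to about 2 mm. The wrist camera is an equidistant fisheye: a pixel r from the principal point sees the ray r / f radians off the axis. A picture is of the moment at which its call begins. There is no depth.
- arm.sign_off(): hands the job in; it is judged then, once.
The state is a dict: "time_s": time; "joints": joint angles; "qvel": joint speeds; "effort": joint torques, N m; "tool_pos": TCP position; "eef_rot": TCP orientation; "force": force on the tool from outside, world axes, zero at the start; "ft_torque": the same for the moment, N m; "finger_gap": finger opening in m; "finger_force": force on a finger pad.
Only numpy, scipy, OpenCV 4.12 (cv2) and the standard library are available. Lean on these libraries where they do the work, as an engineer would, in place of code of your own. Each camera call takes 0.05 s, during which the arm holds its last target. There are 200 camera calls.

## Working session

There is one attempt and no reset: what is moved stays moved. The work goes in short steps, Python scripts to look and compute and a tool call to move; the robot and the scene stay as the last step left them, time stands still between calls to the robot, and variables do not carry over. Pictures are saved under pics/ and viewed, at most 14 in all, crops included, and the job is handed in when it is done.

Besides the shell and the picture viewer there is one more tool, called after ">>>" by a JSON object that holds its "fn" and its "kwargs", one argument or row to a line. servo_tool: Moves the arm, as the interface text tells. Shift numbers are shares of 0.2 m and turn numbers shares of 45 degrees, none past 1 either way. Its arguments: {"type":"object","properties":{"moves":{"type":"array","items":{"type":"array","items":{"type":"number","minimum":-1,"maximum":1}}},"squeeze":{"type":"number"}},"required":["moves"]}

```bash
mkdir -p pics; ls
cat > h.py <<'E'
from cell import arm
import numpy as np, cv2
def shot(n,f=None):
    c=arm.read_camera(n)
    if f: cv2.imwrite('pics/'+f,cv2.cvtColor(c['pixels'],cv2.COLOR_RGB2BGR)); np.savez('pics/'+f[:-4],**{k:np.array(v) for k,v in c.items()})
    return c
def ray(c,u,v,z,fish=False):
    K=np.array(c['intrinsics']);V=np.array(c['view'])
    x=(u-K[0,2])/K[0,0];y=(v-K[1,2])/K[1,1]
    if fish:
        r=np.hypot(x,y);d=np.array([x/r*np.sin(r),y/r*np.sin(r),np.cos(r)]) if r>0 else np.array([0,0,1.])
    else: d=np.array([x,y,1.])
    R=V[:3,:3];o=-R.T@V[:3,3];d=R.T@d
    return o+d*(z-o[2])/d[2]
E
python3 - <<'E'
from h import *
s=arm.sense();print(s)
for n in('scene','top'):
    c=shot(n,n+'0.png');V=c['view'];print(n,c['intrinsics'],-V[:3,:3].T@V[:3,3],V[:3,:3])
E
```

```text
pics
{'time_s': 0.0, 'joints': array([ 1.04681291,  0.3339024 ,  0.03985124,  1.4662668 , -0.013397  ,
        1.34330629, -0.05851883]), 'qvel': array([ 1.46595765e-05, -3.46442329e-04,  2.59261127e-04,  7.61780028e-04,
        1.05780355e-03,  2.50699424e-04, -7.86482136e-04]), 'effort': array([-9.28135887e-04, -6.58548331e+01,  1.36453148e+00, -4.05569708e+01,
        1.67500880e-02,  1.25477946e-02, -5.48851870e-05]), 'tool_pos': array([ 0.26766469, -0.59179936,  0.21352867]), 'eef_rot': array([ 9.77530699e-01,  2.10791553e-01, -2.21447977e-04, -7.77646770e-04]), 'force': array([ 0.06703401, -0.71262785,  0.1799268 ]), 'ft_torque': array([-0.02204457, -0.01136603,  0.03909449]), 'finger_force': 0.0, 'finger_gap': 0.08564681998573773}
scene [[440.87718183   0.         319.93923045]
 [  0.         440.87718183 236.98758271]
 [  0.           0.           1.        ]] [-0.21883     0.52869633  0.73478367] [[-0.4519967  -0.89193394  0.01236232]
 [-0.54141695  0.26330184 -0.79846091]
 [ 0.70891937 -0.36759487 -0.60191971]]
top [[589.86549087   0.         330.33026453]
 [  0.         589.86549087 235.04023073]
 [  0.           0.           1.        ]] [0.37742925 0.14181502 1.6981443 ] [[-0.00378535 -0.99995277 -0.00895135]
 [-0.99382597  0.00475444 -0.11084825]
 [ 0.11088558  0.00847648 -0.99379703]]
```

View pics/top0.png

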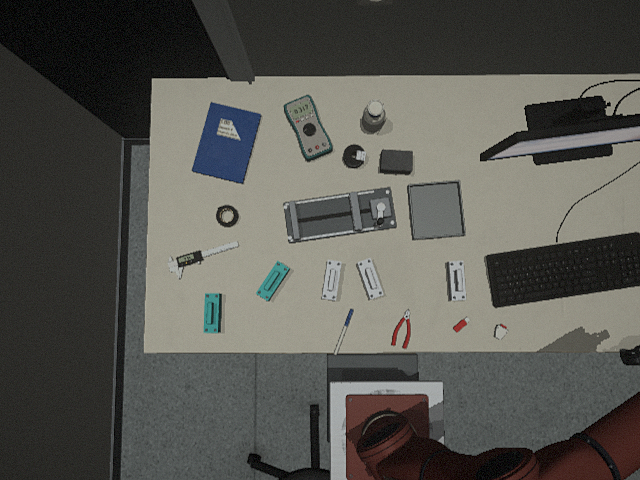

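View pics/scene0.png

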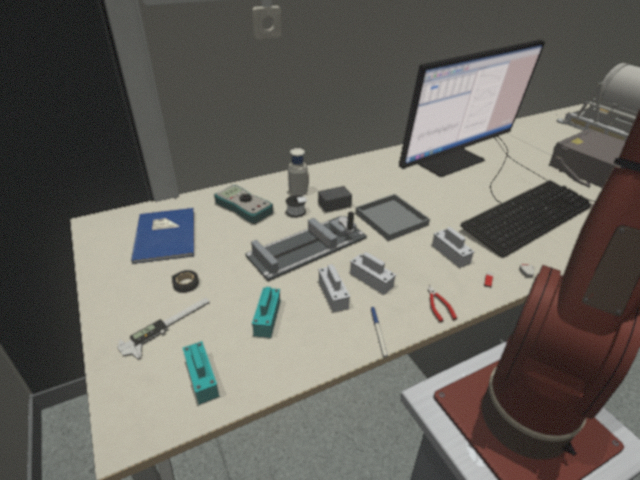

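Top view: candidates for housings are the aluminium boxes at (331,280), (370,279) and (456,281). The look-alikes are turquoise boxes at (272,281) and (212,313), to be left alone. Vise: fixed jaw at (292,220), moving jaw at (355,212), crank at (380,210). Tray at (436,210).

```bash
cat >> h.py <<'E'
def housings(c,z=0.02):
    hsv=cv2.cvtColor(c['pixels'],cv2.COLOR_RGB2HSV)
    m=((hsv[...,1]<28)&(hsv[...,2]>120)).astype(np.uint8)*255
    m=cv2.morphologyEx(m,cv2.MORPH_CLOSE,np.ones((5,5)))
    out=[]
    for k in cv2.findContours(m,cv2.RETR_EXTERNAL,cv2.CHAIN_APPROX_NONE)[0]:
        if 250<cv2.contourArea(k)<2500:
            P=np.array([ray(c,u,v,z)[:2] for u,v in k[:,0]],np.float32)*1000
            r=cv2.minAreaRect(P); out.append((k[:,0].mean(0).round(),np.round(r[0]),np.round(r[1]),round(r[2],1)))
    return out
E
python3 - <<'E'
from h import *
c=dict(np.load('pics/top0.npz'))
for o in housings(c,.04):print(o)
p=c['pixels'][170:310,250:480]
cv2.imwrite('pics/crop.png',cv2.cvtColor(cv2.resize(p,None,fx=3.4,fy=3.4,interpolation=cv2.INTER_CUBIC),cv2.COLOR_RGB2BGR))
E
```

```text
(no output)
```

View pics/crop.png

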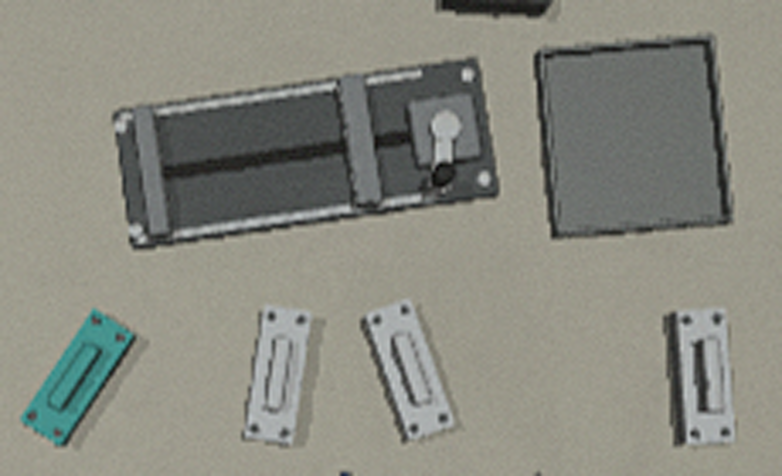

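The crop shows three aluminium housings with ribs (crop px (277,375), (408,370), (705,375)). The vise's crank knob is at (443,173), and the tray is empty.

```bash
sed -i "s/hsv\[...,1\]<28)&(hsv\[...,2\]>120/hsv[...,1]<SAT)\&(hsv[...,2]>VAL/; s/^import numpy.*/&\nSAT,VAL=25,120/" h.py
python3 - <<'E'
from h import *
import h
c=dict(np.load('pics/top0.npz'))
hsv=cv2.cvtColor(c['pixels'],cv2.COLOR_RGB2HSV)
for u,v in((456,270),(370,265),(325,290),(335,270),(300,300),(400,250),(436,210),(340,215)):print(u,v,hsv[v,u])
# pixel corners by hand from crop -> world
f=lambda x,y,z:ray(c,250+x/3.4,170+y/3.4,z)[:2].round(4)
print('bed corners z.012',[f(x,y,.012) for x,y in((114,110),(476,58),(498,195),(133,246))])
print('fixed jaw face top',f(157,106,.046),f(172,233,.046))
print('moving face top',f(338,78,.046),f(359,205,.046))
print('knob top',f(443,170,.096),'axis',f(446,124,.07))
print('tray z.024',[f(x,y,.024) for x,y in((536,50),(712,38),(731,222),(553,236))])
E
```

```text
456 270 [30  7 69]
370 265 [ 90   4 173]
325 290 [100   4 177]
335 270 [ 90   6 132]
300 300 [ 26  23 154]
400 250 [ 28  26 155]
436 210 [ 60   7 111]
340 215 [34 51 40]
bed corners z.012 [array([0.6615, 0.2914]), array([ 0.7047, -0.0174]), array([ 0.5869, -0.0342]), array([0.545 , 0.2747])]
fixed jaw face top [0.6589 0.2525] [0.5523 0.2398]
moving face top [0.6818 0.1013] [0.5749 0.0846]
knob top [0.597  0.0185] axis [0.6386 0.0135]
tray z.024 [array([ 0.709 , -0.0671]), array([ 0.7185, -0.2162]), array([ 0.5617, -0.2277]), array([ 0.5506, -0.0785])]
```

```bash
sed -i 's/^SAT,VAL=.*/SAT,VAL=13,120/' h.py
python3 - <<'E'
from h import *
c=dict(np.load('pics/top0.npz'))
for o in housings(c,.04):print(o)
E
```

```text
(array([457., 280.]), array([ 433., -199.]), array([110.,  40.]), 2.9)
(array([331., 280.]), array([437., 153.]), array([ 40., 111.]), 81.3)
(array([370., 278.]), array([441.,  45.]), array([111.,  40.]), 19.0)
(array([380., 207.]), array([639.,  14.]), array([53., 48.]), 8.5)
(array([328., 216.]), array([618., 154.]), array([111., 259.]), 8.2)
(array([569., 142.]), array([ 829., -523.]), array([ 32., 426.]), 7.3)
```

>>> {"fn": "servo_tool", "kwargs": {
  "moves": [
    [-1,0.5,1,-0.2,0,0,-0.476],
    [-1,0.5,1,-0.2,0,0,-0.476],
    [-1,0.5,1,-0.2,0,0,-0.476],
    [-1,0.5,1,-0.2,0,0,-0.476],
    [-1,0.5,1,-0.2,0,0,-0.476],
    [-1,0.5,1,-0.2,0,0,-0.476],
    [-1,0.5,1,-0.2,0,0,-0.476]
  ],
  "squeeze": 60
}}

```text
time_s: 0.68
tool_pos: [0.3707, -0.3866, 0.1734]
eef_rot: [1.0, 0.029, -0.0, -0.001]
force: [1.4, 0.8, 0.2]
finger_gap: 0.0852
finger_force: 0.0
```

>>> {"fn": "servo_tool", "kwargs": {
  "moves": [
    [-1,0.325,0.965,-0.15,0,0,0],
    [-1,0.325,0.965,-0.15,0,0,0],
    [-1,0.325,0.965,-0.15,0,0,0],
    [-1,0.325,0.965,-0.15,0,0,0],
    [-1,0.325,0.965,-0.15,0,0,0],
    [-1,0.325,0.965,-0.15,0,0,0],
    [-1,0.325,0.965,-0.15,0,0,0]
  ]
}}

```text
time_s: 1.27
tool_pos: [0.4332, -0.1977, 0.1442]
eef_rot: [1.0, 0.027, -0.0, -0.0]
force: [0.1, -0.7, -0.3]
finger_gap: 0.0851
finger_force: 0.0
```

```bash
cat >> h.py <<'E'
from scipy.spatial.transform import Rotation as Rn
def st():
    s=arm.sense();R=Rn.from_quat(s['eef_rot']).as_matrix()
    print('t',round(s['time_s'],2),'p',s['tool_pos'].round(4),'yaw',round(np.degrees(np.arctan2(R[1,0],R[0,0])),2),'pitch(x.z)',round(np.degrees(np.arcsin(R[2,0])),2),'F',s['force'].round(2),'T',s['ft_torque'].round(3),'yT',round(float(R[:,1]@s['ft_torque']),4),'gap',round(s['finger_gap'],4),'ff',round(s['finger_force'],1),'j7',round(s['joints'][6],2))
    return s,R
def go(x,y,z,yaw):
    s,R=st();d=(np.array([x,y,z])-s['tool_pos'])/.2
    print('shift',d.round(3),'turn',round((yaw-np.degrees(np.arctan2(R[1,0],R[0,0])))/45,3))
E
python3 - <<'E'
from h import *
go(.433,-.199,.066,2.9)
c=shot('wrist','w0.png')
for o in housings(shot('top'),.04)[:4]:print(o)
E
```

```text
t 1.27 p [ 0.4332 -0.1977  0.1442] yaw 3.14 pitch(x.z) -0.03 F [ 0.11 -0.73 -0.27] T [ 0.007  0.011 -0.042] yT -0.011 gap 0.0851 ff 0.0 j7 -1.19
shift [-0.001 -0.006 -0.391] turn -0.005
(array([435., 418.]), array([  48., -119.]), array([216.,  64.]), 1.1)
(array([346., 420.]), array([27., 82.]), array([154., 257.]), 89.8)
(array([331., 280.]), array([436., 154.]), array([ 41., 111.]), 81.3)
(array([370., 278.]), array([440.,  45.]), array([111.,  40.]), 19.3)
```

View pics/w0.png

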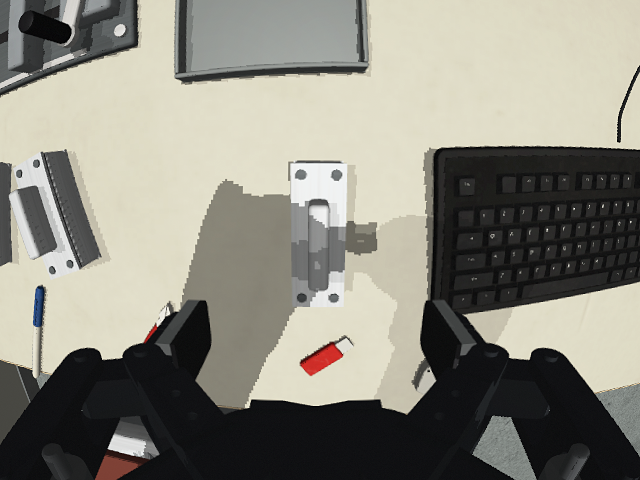

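The wrist view shows housing A's rib at (319,240), centred between the open fingers. I'm descending to grip it.

>>> {"fn": "servo_tool", "kwargs": {
  "moves": [
    [-1,0,-0.006,-0.2,0,0,0],
    [-1,0,-0.006,-0.39,0,0,0],
    [-1,0,-0.006,-0.39,0,0,0],
    [-1,0,-0.006,-0.39,0,0,0],
    [1,0,-0.006,-0.39,0,0,0],
    [1,0,-0.006,-0.39,0,0,0],
    [1,0,-0.006,-0.39,0,0,0],
    [1,0,-0.006,-0.39,0,0,0],
    [1,0,-0.006,-0.39,0,0,0],
    [1,0,-0.006,-0.39,0,0,0],
    [1,0,-0.006,-0.39,0,0,0],
    [1,0,-0.006,-0.39,0,0,0]
  ],
  "squeeze": 80
}}

```text
time_s: 2.37
tool_pos: [0.4329, -0.2004, 0.0665]
eef_rot: [1.0, 0.026, 0.0, 0.0]
force: [-0.5, -0.3, -0.1]
finger_gap: -0.0003
finger_force: 0.0
```

>>> {"fn": "servo_tool", "kwargs": {
  "moves": [
    [1,0,0,0,0,0,0],
    [1,0,0,0.2,0,0,0],
    [1,0,0,0.4,0,0,0],
    [1,0,0,0.6,0,0,0],
    [1,0,0,0.6,0,0,0],
    [1,0,0,0.6,0,0,0],
    [1,0,0,0.6,0,0,0],
    [1,0,0,0.6,0,0,0]
  ]
}}

```text
time_s: 3.03
tool_pos: [0.432, -0.2001, 0.185]
eef_rot: [1.0, 0.025, -0.001, -0.001]
force: [-0.1, 0.1, -0.1]
finger_gap: 0.0002
finger_force: 0.0
```

```bash
python3 -c "
from h import *
st()"
```

```text
t 3.03 p [ 0.432  -0.2001  0.185 ] yaw 2.92 pitch(x.z) -0.12 F [-0.15  0.11 -0.14] T [-0.015  0.01   0.064] yT -0.0111 gap 0.0002 ff 0.0 j7 -1.18
```

The fingers shut fully, so they missed the rib. I'll look again.

Run:
```python
from h import *
shot('wrist','w1.png')
for o in housings(shot('top'),.04)[:6]:print(o)
```

```text
(array([435., 419.]), array([  44., -117.]), array([223.,  70.]), 1.1)
(array([346., 420.]), array([27., 83.]), array([151., 257.]), 89.8)
(array([331., 280.]), array([437., 154.]), array([ 41., 112.]), 81.5)
(array([370., 278.]), array([440.,  45.]), array([111.,  41.]), 19.3)
(array([382., 205.]), array([650.,  14.]), array([78., 51.]), 4.1)
(array([328., 216.]), array([619., 154.]), array([114., 258.]), 7.8)
```

View pics/w1.png

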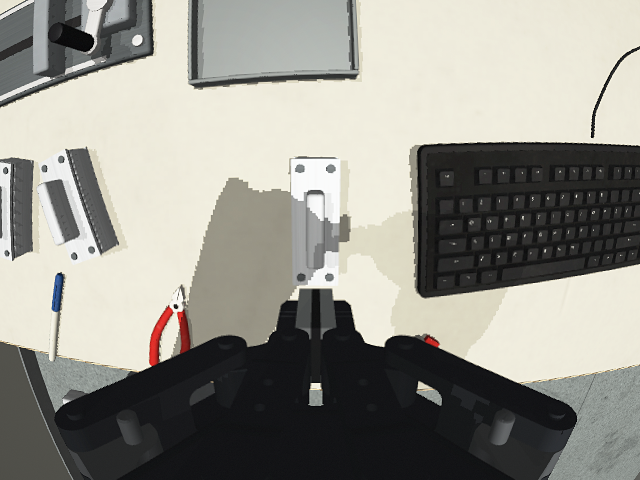

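The wrist view shows the housing still at (315,222), unmoved. I'll compare positions by wrist rays.

Run:
```python
from h import *
for f,pts in(('w0.npz',((319,245),(289,163),(348,163),(343,306),(294,304))),('w1.npz',((315,229),(290,158),(340,158),(338,287),(292,287)))):
    c=dict(np.load('pics/'+f));V=c['view'];print(f,-V[:3,:3].T@V[:3,3],V[2,:3],c['intrinsics'][0],V.round(3).tolist())
    for i,(u,v) in enumerate(pts):print((u,v),ray(c,u,v,.07 if i==0 else .04,True).round(4))
c=dict(np.load('pics/top0.npz'))
print('top rib',ray(c,457.5,281,.07))
c=dict(np.load('pics/scene0.npz'))
for x in((453,245),):print(ray(c,*x,.04))
```

```text
w0.npz [ 0.50082949 -0.19450841  0.30357495] [-0.26991818 -0.01356845 -0.96278766] [371.64829954   0.         315.33998814] [[0.055, -0.998, -0.001, -0.221], [-0.961, -0.054, 0.27, 0.389], [-0.27, -0.014, -0.963, 0.425], [0.0, 0.0, 0.0, 1.0]]
(319, 245) [ 0.4348 -0.2002  0.07  ]
(289, 163) [ 0.4852 -0.1764  0.04  ]
(348, 163) [ 0.4876 -0.218   0.04  ]
(343, 306) [ 0.3779 -0.2226  0.04  ]
(294, 304) [ 0.3775 -0.1843  0.04  ]
w1.npz [ 0.4999176  -0.19728463  0.34436186] [-0.2714941  -0.0118373  -0.96236731] [371.64829954   0.         315.33998814] [[0.051, -0.999, -0.002, -0.222], [-0.961, -0.05, 0.272, 0.377], [-0.271, -0.012, -0.962, 0.465], [0.0, 0.0, 0.0, 1.0]]
(315, 229) [ 0.4343 -0.1998  0.07  ]
(290, 158) [ 0.4856 -0.1767  0.04  ]
(340, 158) [ 0.4877 -0.2173  0.04  ]
(338, 287) [ 0.3756 -0.2231  0.04  ]
(292, 287) [ 0.3735 -0.1824  0.04  ]
top rib [ 0.43033267 -0.19331531  0.07      ]
[ 0.4192135  -0.18797726  0.04      ]
```

Run:
```python
from h import *
c=dict(np.load('pics/w1.npz'));V=c['view'];K=c['intrinsics']
print(K)
for z in(.185,.163,.14,.12):
    print(z,ray(c,315,290,z,True).round(4))
    p=V@np.array([.432,-.2001,z,1]);p=p[:3];th=np.arccos(p[2]/np.linalg.norm(p));d=p[:2]/np.hypot(*p[:2]);print('proj',K[:2,2]+d*th*K[0,0])
p=c['pixels'][130:330,220:420]
cv2.imwrite('pics/w1c.png',cv2.cvtColor(cv2.resize(p,None,fx=3,fy=3),cv2.COLOR_RGB2BGR))
```

```text
[[371.64829954   0.         315.33998814]
 [  0.         371.64829954 243.9980792 ]
 [  0.           0.           1.        ]]
0.185 [ 0.4328 -0.2002  0.185 ]
proj [314.64538101 291.55367182]
0.163 [ 0.4235 -0.2006  0.163 ]
proj [314.81166322 274.9861025 ]
0.14 [ 0.4138 -0.2011  0.14  ]
proj [314.95171762 261.05394233]
0.12 [ 0.4054 -0.2014  0.12  ]
proj [315.05244816 251.04606293]
```

View pics/w1c.png

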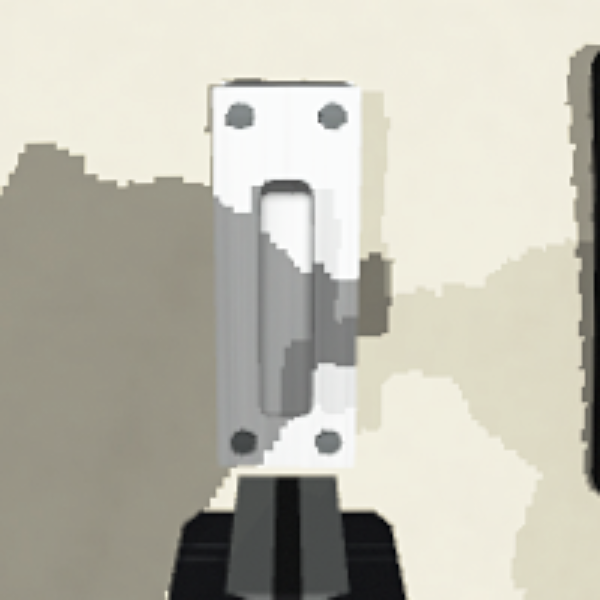

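Fingertips look higher than specified. I'll measure them in the scene view.

Run:
```python
from h import *
c=shot('scene','s1.png');V=c['view'];K=c['intrinsics']
for z in(.22,.2,.185,.163,.14,.07,.04):
    p=V@np.array([.432,-.2001,z,1]);print(z,(K@(p[:3]/p[2]))[:2].round(1))
p=c['pixels'][100:300,360:560]
cv2.imwrite('pics/s1c.png',cv2.cvtColor(cv2.resize(p,None,fx=3,fy=3),cv2.COLOR_RGB2BGR))
```

```text
0.22 [468.2 180.5]
0.2 [466.4 187.8]
0.185 [465.1 193.2]
0.163 [463.2 201. ]
0.14 [461.3 208.9]
0.07 [455.6 231.7]
0.04 [453.4 241. ]
```

View pics/s1c.png

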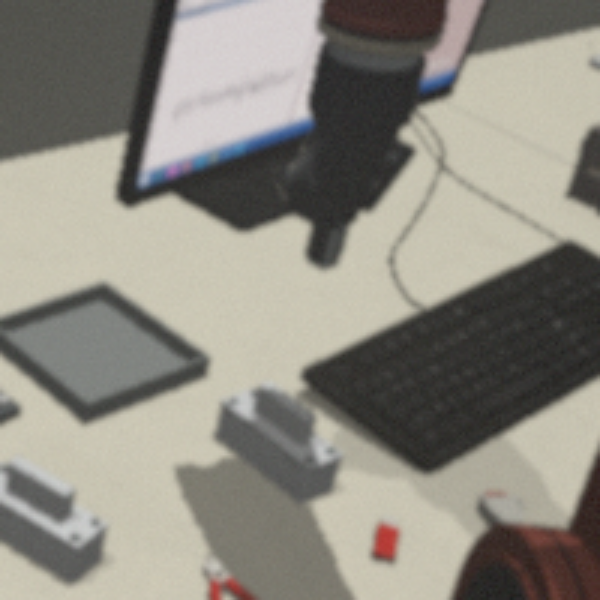

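In the scene view the shut tips are at about (468,188), so z≈0.20 while the TCP reads 0.185. The tool is therefore about 40 mm higher than its reading, and I'll descend lower, checking force.

>>> {"fn": "servo_tool", "kwargs": {
  "moves": [
    [-1,0,0,0,0,0,0],
    [-1,0,0,0,0,0,0],
    [-1,0,0,-0.2,0,0,0],
    [-1,0,0,-0.4,0,0,0],
    [-1,0,0,-0.6,0,0,0],
    [-1,0,0,-0.68,0,0,0],
    [-1,0,0,-0.72,0,0,0],
    [-1,0,0,-0.77,0,0,0],
    [-1,0,0,-0.77,0,0,0],
    [-1,0,0,-0.77,0,0,0]
  ]
}}

```text
time_s: 4.02
tool_pos: [0.4336, -0.2006, 0.0332]
eef_rot: [1.0, 0.025, 0.0, 0.0]
force: [-0.4, -0.3, 1.0]
finger_gap: 0.0854
finger_force: 0.0
```

>>> {"fn": "servo_tool", "kwargs": {
  "moves": [
    [1,0,0,0,0,0,0],
    [1,0,0,0,0,0,0],
    [1,0,0,0,0,0,0],
    [1,0,0,0,0,0,0],
    [1,0,0,0,0,0,0],
    [1,0,0,0,0,0,0],
    [1,0,0,0,0,0,0],
    [1,0,0,0,0,0,0]
  ]
}}

```text
time_s: 4.68
tool_pos: [0.4331, -0.2004, 0.0327]
eef_rot: [1.0, 0.025, 0.0, 0.0]
force: [-1.6, 0.9, 5.8]
finger_gap: 0.0122
finger_force: 78.6
```

```bash
python3 -c "
from h import *
st()"
```

```text
t 4.68 p [ 0.4331 -0.2004  0.0327] yaw 2.92 pitch(x.z) 0.02 F [-1.59  0.87  5.77] T [0.173 0.299 0.008] yT -0.2896 gap 0.0122 ff 78.6 j7 -1.23
```

>>> {"fn": "servo_tool", "kwargs": {
  "moves": [
    [1,0,0,0.1,0,0,0],
    [1,0,0,0.3,0,0,0],
    [1,0,0,0.5,0,0,0],
    [1,0,0,0.6,0,0,0],
    [1,0,0,0.6,0,0,0],
    [1,0,0,0.6,0,0,0],
    [1,0,0,0.6,0,0,0],
    [1,0,0,0.6,0,0,0],
    [1,0,0,0.6,0,0,0]
  ]
}}

```text
time_s: 5.43
tool_pos: [0.4319, -0.2, 0.1507]
eef_rot: [1.0, 0.025, -0.001, -0.001]
force: [0.5, 0.3, -3.1]
finger_gap: 0.0125
finger_force: 79.0
```

```bash
python3 -c "
from h import *
st()"
```

```text
t 5.43 p [ 0.4319 -0.2     0.1507] yaw 2.92 pitch(x.z) -0.15 F [ 0.5   0.33 -3.15] T [-0.04  -0.056  0.01 ] yT 0.0543 gap 0.0125 ff 79.0 j7 -1.19
```

>>> {"fn": "servo_tool", "kwargs": {
  "moves": [
    [1,0,0,0,0,0.15,0],
    [1,0,0,0,0,0.3,0],
    [1,0,0,0,-0.02,0.44,0],
    [1,0,0,0,-0.02,0.44,0],
    [1,0,0,0,-0.02,0.44,0],
    [1,0,0,0,-0.02,0.44,0],
    [1,0,0,0,-0.02,0.44,0],
    [1,0,0,0,-0.02,0.44,0],
    [1,0,0,0,-0.02,0.44,0],
    [1,0,0,0,-0.02,0.44,0],
    [1,0,0,0,-0.02,0.44,0],
    [1,0,0,0,-0.02,0.44,0]
  ]
}}

```text
time_s: 6.43
tool_pos: [0.4328, -0.2005, 0.1527]
eef_rot: [0.985, 0.025, -0.172, 0.004]
force: [0.2, 0.2, -3.6]
finger_gap: 0.0123
finger_force: 78.9
```

```bash
python3 -c "
from h import *
st()"
```

```text
t 6.43 p [ 0.4328 -0.2005  0.1527] yaw 2.91 pitch(x.z) -19.78 F [ 0.25  0.23 -3.63] T [ 0.012 -0.637  0.007] yT 0.6371 gap 0.0123 ff 78.9 j7 -1.34
```

>>> {"fn": "servo_tool", "kwargs": {
  "moves": [
    [1,0,0,0,0,-0.15,0],
    [1,0,0,0,0.01,-0.3,0],
    [1,0,0,0,0.01,-0.3,0],
    [1,0,0,0,0.01,-0.3,0],
    [1,0,0,0,0.01,-0.3,0],
    [1,0,0,0,0.01,-0.3,0],
    [1,0,0,0,0.01,-0.3,0]
  ]
}}

```text
time_s: 7.02
tool_pos: [0.4336, -0.2, 0.1522]
eef_rot: [0.998, 0.026, -0.056, 0.002]
force: [0.1, 0.6, -3.8]
finger_gap: 0.0123
finger_force: 78.8
```

```bash
python3 -c "
from h import *
st()"
```

```text
t 7.02 p [ 0.4336 -0.2     0.1522] yaw 2.94 pitch(x.z) -6.37 F [ 0.14  0.6  -3.8 ] T [ 0.038 -0.252  0.021] yT 0.2538 gap 0.0123 ff 78.8 j7 -1.25
```

>>> {"fn": "servo_tool", "kwargs": {
  "moves": [
    [1,0,0,0,0,-0.15,0],
    [1,0,0,0,0.01,-0.28,0],
    [1,0,0,0,0.01,-0.28,0],
    [1,0,0,0,0.01,-0.28,0],
    [1,0,0,0,0.01,-0.28,0],
    [1,0,0,0,0.01,-0.28,0],
    [1,0,0,0,0.01,-0.28,0]
  ]
}}

```text
time_s: 7.6
tool_pos: [0.4338, -0.2, 0.1524]
eef_rot: [0.998, 0.026, 0.054, 0.001]
force: [-0.4, 0.3, -3.6]
finger_gap: 0.0119
finger_force: 78.8
```

```bash
python3 -c "
from h import *
st()"
```

```text
t 7.6 p [ 0.4338 -0.2     0.1524] yaw 2.96 pitch(x.z) 6.24 F [-0.44  0.25 -3.65] T [-0.02   0.238 -0.067] yT -0.2387 gap 0.0119 ff 78.8 j7 -1.12
```

>>> {"fn": "servo_tool", "kwargs": {
  "moves": [
    [1,0,0,0,0,-0.15,0],
    [1,0,0,0,0.01,-0.3,0],
    [1,0,0,0,0.01,-0.3,0],
    [1,0,0,0,0.01,-0.3,0],
    [1,0,0,0,0.01,-0.3,0],
    [1,0,0,0,0.01,-0.3,0],
    [1,0,0,0,0.01,-0.3,0]
  ]
}}

```text
time_s: 8.18
tool_pos: [0.434, -0.2003, 0.153]
eef_rot: [0.985, 0.025, 0.172, 0.0]
force: [-0.3, -0.3, -4.4]
finger_gap: 0.0123
finger_force: 78.8
```

```bash
python3 -c "
from h import *
st()"
```

```text
t 8.18 p [ 0.434  -0.2003  0.153 ] yaw 3.02 pitch(x.z) 19.79 F [-0.34 -0.25 -4.43] T [-0.001  0.653  0.023] yT -0.6525 gap 0.0123 ff 78.8 j7 -0.89
```

>>> {"fn": "servo_tool", "kwargs": {
  "moves": [
    [1,0,0,0,0,0.15,0],
    [1,0,0,0,-0.02,0.3,0],
    [1,0,0,0,-0.02,0.44,0],
    [1,0,0,0,-0.02,0.44,0],
    [1,0,0,0,-0.02,0.44,0],
    [1,0,0,0,-0.02,0.44,0],
    [1,0,0,0,-0.02,0.44,0]
  ]
}}

```text
time_s: 8.77
tool_pos: [0.4324, -0.2006, 0.1524]
eef_rot: [1.0, 0.025, 0.0, 0.004]
force: [-0.8, 0.0, -2.1]
finger_gap: 0.0123
finger_force: 78.9
```

```bash
python3 -c "
from h import *
st()"
```

```text
t 8.77 p [ 0.4324 -0.2006  0.1524] yaw 2.87 pitch(x.z) 0.03 F [-0.78  0.03 -2.11] T [0.017 0.002 0.042] yT -0.0009 gap 0.0123 ff 78.9 j7 -1.2
```

Add to h.py:
```python
def avg(n=9):
    v=[];f=[]
    for i in range(n):
        arm.read_camera('top');s=arm.sense();R=Rn.from_quat(s['eef_rot']).as_matrix();v.append(R[:,1]@s['ft_torque']);f.append(s['force'][2])
    print('pitch',round(np.degrees(np.arcsin(R[2,0])),2),'yT',np.mean(v).round(4),'+-',(np.std(v)/n**.5).round(4),'Fz',np.mean(f).round(2))
```

```text
(no output)
```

>>> {"fn": "servo_tool", "kwargs": {
  "moves": [
    [1,0,0,0,0,0.12,0],
    [1,0,0,0,0,0.12,0],
    [1,0,0,0,0,0.12,0],
    [1,0,0,0,0,0.12,0],
    [1,0,0,0,0,0.12,0],
    [1,0,0,0,0,0.12,0],
    [1,0,0,0,0,0.12,0],
    [1,0,0,0,0,0.12,0]
  ]
}}

```text
time_s: 9.43
tool_pos: [0.4327, -0.2006, 0.1527]
eef_rot: [0.999, 0.025, -0.047, 0.003]
force: [0.2, 0.7, -4.4]
finger_gap: 0.0122
finger_force: 78.9
```

```bash
python3 -c "
from h import *
avg()"
```

```text
pitch -5.42 yT 0.1941 +- 0.0151 Fz -3.72
```

>>> {"fn": "servo_tool", "kwargs": {
  "moves": [
    [1,0,0,0,0,-0.12,0],
    [1,0,0,0,0,-0.24,0],
    [1,0,0,0,0,-0.24,0],
    [1,0,0,0,0,-0.24,0],
    [1,0,0,0,0,-0.24,0],
    [1,0,0,0,0,-0.24,0],
    [1,0,0,0,0,-0.24,0],
    [1,0,0,0,0,-0.24,0],
    [1,0,0,0,0,-0.24,0]
  ]
}}

```text
time_s: 10.63
tool_pos: [0.4332, -0.2002, 0.1522]
eef_rot: [0.999, 0.026, 0.047, 0.005]
force: [-0.4, 0.2, -3.7]
finger_gap: 0.0123
finger_force: 78.8
```

```bash
python3 -c "
from h import *
avg()"
```

```text
pitch 5.37 yT -0.1827 +- 0.0095 Fz -3.3
```

>>> {"fn": "servo_tool", "kwargs": {
  "moves": [
    [1,0,0,0,0,-0.12,0],
    [1,0,0,0,0,-0.24,0],
    [1,0,0,0,0.01,-0.32,0],
    [1,0,0,0,0.01,-0.32,0],
    [1,0,0,0,0.01,-0.32,0],
    [1,0,0,0,0.01,-0.32,0]
  ]
}}

```text
time_s: 11.58
tool_pos: [0.4333, -0.2004, 0.1529]
eef_rot: [0.985, 0.024, 0.171, 0.004]
force: [0.2, -0.8, -3.1]
finger_gap: 0.0124
finger_force: 78.9
```

```bash
python3 -c "
from h import *
avg()"
```

```text
pitch 19.75 yT -0.6693 +- 0.0135 Fz -3.63
```

>>> {"fn": "servo_tool", "kwargs": {
  "moves": [
    [1,0,0,0,0,0.12,0],
    [1,0,0,0,0,0.24,0],
    [1,0,0,0,-0.01,0.44,0],
    [1,0,0,0,-0.01,0.44,0],
    [1,0,0,0,-0.01,0.44,0],
    [1,0,0,0,-0.01,0.44,0],
    [1,0,0,0,-0.01,0.44,0]
  ]
}}

```text
time_s: 12.62
tool_pos: [0.4323, -0.2005, 0.1521]
eef_rot: [1.0, 0.025, 0.0, 0.004]
force: [-0.1, 0.3, -3.7]
finger_gap: 0.0122
finger_force: 78.9
```

```bash
python3 -c "
from h import *
avg()
st()
for o in housings(shot('top'),.04):print(o)"
```

```text
pitch -0.0 yT 0.0091 +- 0.0097 Fz -3.43
t 13.07 p [ 0.4328 -0.2005  0.1526] yaw 2.88 pitch(x.z) -0.0 F [ 0.53 -0.78 -2.91] T [ 0.036 -0.068 -0.021] yT 0.0699 gap 0.0123 ff 78.9 j7 -1.2
(array([435., 419.]), array([  45., -119.]), array([221.,  64.]), 1.1)
(array([346., 420.]), array([27., 82.]), array([154., 257.]), 89.8)
(array([331., 280.]), array([436., 154.]), array([ 41., 111.]), 81.3)
(array([370., 278.]), array([440.,  45.]), array([111.,  40.]), 19.3)
(array([382., 205.]), array([650.,  14.]), array([78., 51.]), 4.1)
(array([329., 216.]), array([620., 154.]), array([115., 259.]), 8.4)
(array([431., 203.]), array([ 637., -146.]), array([154., 146.]), 4.5)
(array([569., 142.]), array([ 829., -523.]), array([ 33., 426.]), 7.3)
```

Housing A's torque is linear with tilt (excess 0.012±0.02 N m against 0.145 expected for a ball), so it is sound. It goes to the vise at y≈+70 mm.

>>> {"fn": "servo_tool", "kwargs": {
  "moves": [
    [1,0.1,0.2,0,0,0,0.113],
    [1,0.3,0.6,0,0,0,0.113],
    [1,0.45,1,0,0,0,0.113],
    [1,0.45,1,0,0,0,0.113],
    [1,0.45,1,0,0,0,0.113],
    [1,0.45,1,0,0,0,0.113],
    [1,0.45,1,0,0,0,0.113],
    [1,0.45,1,0,0,0,0.113]
  ]
}}

```text
time_s: 13.78
tool_pos: [0.5229, 0.0004, 0.1522]
eef_rot: [0.997, 0.071, -0.0, 0.004]
force: [-0.6, -0.4, -4.9]
finger_gap: 0.0125
finger_force: 79.2
```

>>> {"fn": "servo_tool", "kwargs": {
  "moves": [
    [1,0.1,0.2,0,0,0,0],
    [1,0.3,0.6,0,0,0,0],
    [1,0.44,1,0,0,0,0],
    [1,0.44,1,0,0,0,0],
    [1,0.44,1,0,0,0,0],
    [1,0.44,1,0,0,0,0],
    [1,0.44,1,0,0,0,0],
    [1,0.44,1,0,0,0,0]
  ]
}}

```text
time_s: 14.45
tool_pos: [0.611, 0.1987, 0.1517]
eef_rot: [0.998, 0.069, -0.0, 0.004]
force: [0.6, -1.1, -3.1]
finger_gap: 0.012
finger_force: 79.6
```

```bash
python3 -c "
from h import *
go(.6097,.2165,.046,8)
c=shot('wrist','w2.png')"
```

```text
t 14.45 p [0.611  0.1987 0.1517] yaw 7.97 pitch(x.z) -0.08 F [ 0.59 -1.09 -3.14] T [-0.013  0.007  0.035] yT -0.0089 gap 0.012 ff 79.6 j7 -1.99
shift [-0.006  0.089 -0.529] turn 0.001
```

View pics/w2.png

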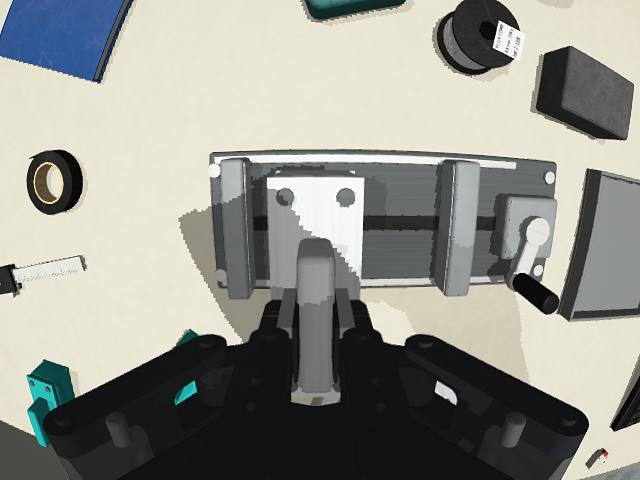

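The wrist view shows housing A held above the bed. The fixed jaw is at (235,225), the moving jaw at (460,225) and the knob at (548,298).

Run:
```python
from h import *
c=dict(np.load('pics/w2.npz'))
for u,v,z in((248,160,.046),(250,297,.046),(454,160,.046),(447,294,.046),(210,155,.012),(556,163,.012),(536,233,.07),(552,302,.096)):print((u,v),ray(c,u,v,z,True).round(4))
```

```text
(248, 160) [0.6594 0.253  0.046 ]
(250, 297) [0.5545 0.2415 0.046 ]
(454, 160) [0.6826 0.1036 0.046 ]
(447, 294) [0.5771 0.0848 0.046 ]
(210, 155) [0.6578 0.2909 0.012 ]
(556, 163) [ 0.7033 -0.0164  0.012 ]
(536, 233) [0.6426 0.0323 0.07  ]
(552, 302) [0.5978 0.0174 0.096 ]
```

Both views agree. I'll lower and release with a moderate opening.

>>> {"fn": "servo_tool", "kwargs": {
  "moves": [
    [1,0,0.087,-0.1,0,0,0],
    [1,-0.006,0.087,-0.25,0,0,0],
    [1,-0.006,0.087,-0.4,0,0,0],
    [1,-0.006,0.087,-0.47,0,0,0],
    [1,-0.006,0.087,-0.51,0,0,0],
    [1,-0.006,0.087,-0.53,0,0,0],
    [1,-0.006,0.087,-0.53,0,0,0],
    [1,-0.006,0.087,-0.53,0,0,0]
  ]
}}

```text
time_s: 15.17
tool_pos: [0.6107, 0.2169, 0.0479]
eef_rot: [0.998, 0.069, 0.001, 0.004]
force: [0.6, 0.8, -3.6]
finger_gap: 0.0122
finger_force: 79.6
```

```bash
python3 -c "
from h import *
st()"
```

```text
t 15.17 p [0.6107 0.2169 0.0479] yaw 7.94 pitch(x.z) 0.1 F [ 0.63  0.83 -3.64] T [ 0.031 -0.007  0.027] yT 0.0116 gap 0.0122 ff 79.6 j7 -2.07
```

>>> {"fn": "servo_tool", "kwargs": {
  "moves": [
    [-0.3,0,0,0,0,0,0],
    [-0.3,0,0,0,0,0,0],
    [-0.3,0,0,0,0,0,0],
    [-0.3,0,0,0,0,0,0],
    [-0.3,0,0,0.2,0,0,0],
    [-0.3,0,0,0.4,0,0,0],
    [-0.3,0,0,0.52,0,0,0],
    [-0.3,0,0,0.52,0,0,0],
    [-0.3,0,0,0.52,0,0,0]
  ]
}}

```text
time_s: 15.92
tool_pos: [0.6107, 0.2176, 0.1527]
eef_rot: [0.998, 0.07, 0.002, 0.003]
force: [-0.2, 0.1, -1.4]
finger_gap: 0.0552
finger_force: 0.0
```

```bash
python3 -c "
from h import *
go(.437,.1535,.15,-8.7)
for o in housings(shot('top'),.04):print(o)"
```

```text
t 15.92 p [0.6107 0.2176 0.1527] yaw 7.98 pitch(x.z) 0.2 F [-0.17  0.08 -1.36] T [-0.033 -0.028  0.012] yT 0.0236 gap 0.0552 ff 0.0 j7 -2.02
shift [-0.869 -0.321 -0.013] turn -0.371
(array([339., 427.]), array([ 27., 123.]), array([ 71., 257.]), 89.8)
(array([381., 205.]), array([649.,  14.]), array([82., 53.]), 1.8)
(array([357., 207.]), array([630.,  83.]), array([112., 109.]), 5.2)
(array([568., 142.]), array([ 828., -522.]), array([ 33., 428.]), 7.2)
```

>>> {"fn": "servo_tool", "kwargs": {
  "moves": [
    [-1,-0.2,-0.08,0,0,0,-0.1],
    [-1,-0.4,-0.16,0,0,0,-0.25],
    [-1,-0.6,-0.24,0,0,0,-0.371],
    [-1,-0.8,-0.3,0,0,0,-0.371],
    [-1,-0.869,-0.321,0,0,0,-0.371],
    [-1,-0.869,-0.321,0,0,0,-0.371],
    [-1,-0.869,-0.321,0,0,0,-0.371],
    [-1,-0.869,-0.321,0,0,0,-0.371]
  ]
}}

```text
time_s: 16.63
tool_pos: [0.4361, 0.1527, 0.15]
eef_rot: [0.997, -0.076, -0.001, 0.004]
force: [0.5, -0.4, 0.2]
finger_gap: 0.0852
finger_force: 0.0
```

Run:
```python
from h import *
go(.437,.1535,.036,-8.7)
for o in housings(shot('top'),.04):print(o)
c=shot('wrist','w3.png')
hsv=cv2.cvtColor(c['pixels'],cv2.COLOR_RGB2HSV)
m=((hsv[...,1]<12)&(hsv[...,2]>100)).astype(np.uint8)*255
for k in cv2.findContours(m,cv2.RETR_EXTERNAL,cv2.CHAIN_APPROX_NONE)[0]:
    if cv2.contourArea(k)>1500:
        P=np.array([ray(c,u,v,.04,True)[:2] for u,v in k[:,0]],np.float32)*1000
        r=cv2.minAreaRect(P);print('wrist',k[:,0].mean(0).round(),np.round(r[0]),np.round(r[1]),round(r[2],1))
```

```text
t 16.63 p [0.4361 0.1527 0.15  ] yaw -8.73 pitch(x.z) -0.04 F [ 0.5  -0.41  0.19] T [ 0.048 -0.026  0.011] yT 0.0189 gap 0.0852 ff 0.0 j7 -2.18
shift [ 0.004  0.004 -0.57 ] turn 0.001
(array([435., 407.]), array([  72., -112.]), array([167.,  77.]), 1.1)
(array([337., 433.]), array([ 27., 138.]), array([257.,  42.]), 0.5)
(array([370., 278.]), array([441.,  45.]), array([111.,  41.]), 19.5)
(array([382., 205.]), array([651.,  13.]), array([80., 53.]), 1.7)
(array([332., 215.]), array([620., 154.]), array([116., 258.]), 7.9)
(array([438., 207.]), array([ 637., -146.]), array([154., 147.]), 4.5)
(array([568., 142.]), array([ 828., -522.]), array([ 33., 428.]), 7.2)
wrist [314. 232.] [435. 152.] [ 40. 112.] 81.5
wrist [449. 207.] [438.  45.] [111.  41.] 19.0
wrist [588.  34.] [ 586. -124.] [ 68. 117.] 5.2
wrist [194.  41.] [600. 218.] [88. 43.] 7.7
wrist [148.  56.] [598. 261.] [111.  25.] 8.1
```

>>> {"fn": "servo_tool", "kwargs": {
  "moves": [
    [-1,0,0,-0.2,0,0,0],
    [-1,0,0,-0.4,0,0,0],
    [-1,0,0,-0.5,0,0,0],
    [-1,0,0,-0.57,0,0,0],
    [-1,0,0,-0.57,0,0,0],
    [1,0,0,-0.57,0,0,0],
    [1,0,0,-0.57,0,0,0],
    [1,0,0,-0.57,0,0,0],
    [1,0,0,-0.57,0,0,0],
    [1,0,0,-0.57,0,0,0],
    [1,0,0,-0.57,0,0,0],
    [1,0,0,-0.57,0,0,0]
  ]
}}

```text
time_s: 17.73
tool_pos: [0.4363, 0.1527, 0.0372]
eef_rot: [0.997, -0.076, 0.0, 0.004]
force: [-2.0, -1.5, 7.3]
finger_gap: 0.0118
finger_force: 78.6
```

>>> {"fn": "servo_tool", "kwargs": {
  "moves": [
    [1,0,0,0.1,0,0,0],
    [1,0,0,0.3,0,0,0],
    [1,0,0,0.5,0,0,0],
    [1,0,0,0.6,0,0,0],
    [1,0,0,0.6,0.018,0.12,0],
    [1,0,0,0.6,0.018,0.12,0],
    [1,0,0,0.6,0.018,0.12,0],
    [1,0,0,0.6,0.018,0.12,0],
    [1,0,0,0.6,0.018,0.12,0],
    [1,0,0,0.6,0.018,0.12,0],
    [1,0,0,0.6,0.018,0.12,0],
    [1,0,0,0.6,0.018,0.12,0]
  ]
}}

```text
time_s: 18.73
tool_pos: [0.4356, 0.1528, 0.1563]
eef_rot: [0.996, -0.075, -0.048, 0.0]
force: [-0.1, -0.1, -5.5]
finger_gap: 0.012
finger_force: 79.4
```

```bash
python3 -c "
from h import *
st();avg()"
```

```text
t 18.73 p [0.4356 0.1528 0.1563] yaw -8.69 pitch(x.z) -5.46 F [-0.06 -0.07 -5.48] T [ 0.01  -0.197  0.054] yT 0.1942 gap 0.012 ff 79.4 j7 -2.15
pitch -5.48 yT 0.2217 +- 0.0049 Fz -5.23
```

>>> {"fn": "servo_tool", "kwargs": {
  "moves": [
    [1,0,0,0,-0.018,-0.12,0],
    [1,0,0,0,-0.036,-0.24,0],
    [1,0,0,0,-0.036,-0.24,0],
    [1,0,0,0,-0.036,-0.24,0],
    [1,0,0,0,-0.036,-0.24,0],
    [1,0,0,0,-0.036,-0.24,0],
    [1,0,0,0,-0.036,-0.24,0],
    [1,0,0,0,-0.036,-0.24,0],
    [1,0,0,0,-0.036,-0.24,0],
    [1,0,0,0,-0.036,-0.24,0]
  ]
}}

```text
time_s: 20.02
tool_pos: [0.436, 0.1528, 0.1562]
eef_rot: [0.996, -0.076, 0.047, 0.007]
force: [-0.1, -0.5, -6.0]
finger_gap: 0.0121
finger_force: 79.5
```

```bash
python3 -c "
from h import *
avg()"
```

```text
pitch 5.44 yT -0.2169 +- 0.0089 Fz -5.12
```

>>> {"fn": "servo_tool", "kwargs": {
  "moves": [
    [1,0,0,0,-0.02,-0.15,0],
    [1,0,0,0,-0.048,-0.32,0],
    [1,0,0,0,-0.048,-0.32,0],
    [1,0,0,0,-0.048,-0.32,0],
    [1,0,0,0,-0.048,-0.32,0],
    [1,0,0,0,-0.048,-0.32,0]
  ]
}}

```text
time_s: 20.97
tool_pos: [0.4367, 0.1529, 0.1571]
eef_rot: [0.982, -0.076, 0.173, 0.016]
force: [0.2, 0.3, -6.2]
finger_gap: 0.0118
finger_force: 79.6
```

```bash
python3 -c "
from h import *
avg()"
```

```text
pitch 19.98 yT -0.79 +- 0.0117 Fz -5.36
```

>>> {"fn": "servo_tool", "kwargs": {
  "moves": [
    [1,0,0,0,0.02,0.15,0],
    [1,0,0,0,0.044,0.3,0],
    [1,0,0,0,0.066,0.44,0],
    [1,0,0,0,0.066,0.44,0],
    [1,0,0,0,0.066,0.44,0],
    [1,0,0,0,0.066,0.44,0]
  ]
}}

```text
time_s: 21.92
tool_pos: [0.4358, 0.153, 0.156]
eef_rot: [0.997, -0.076, -0.0, 0.004]
force: [-1.6, 0.4, -5.3]
finger_gap: 0.0117
finger_force: 79.6
```

```bash
python3 -c "
from h import *
avg();st()"
```

```text
pitch 0.04 yT 0.012 +- 0.0059 Fz -5.06
t 22.37 p [0.4358 0.1528 0.1567] yaw -8.7 pitch(x.z) 0.04 F [ 0.4  -0.04 -5.66] T [ 0.033 -0.031  0.022] yT 0.0258 gap 0.0122 ff 79.6 j7 -2.17
```

B's torque is also linear with tilt (excess 0.008), so it is sound and goes to the vise at y≈+5 mm.

>>> {"fn": "servo_tool", "kwargs": {
  "moves": [
    [1,0.2,0,0,0,0,0.1],
    [1,0.4,0,0,0,0,0.2],
    [1,0.6,0,0,0,0,0.371],
    [1,0.8,0,0,0,0,0.371],
    [1,0.914,-0.003,0,0,0,0.371],
    [1,0.914,-0.003,0,0,0,0.371],
    [1,0.914,-0.003,0,0,0,0.371],
    [1,0.914,-0.003,0,0,0,0.371]
  ]
}}

```text
time_s: 23.03
tool_pos: [0.6179, 0.1525, 0.1559]
eef_rot: [0.998, 0.07, -0.001, 0.004]
force: [-0.8, 0.3, -5.1]
finger_gap: 0.0119
finger_force: 79.6
```

>>> {"fn": "servo_tool", "kwargs": {
  "moves": [
    [1,0,0,-0.1,0,0,0],
    [1,0,0,-0.25,0,0,0],
    [1,0,0,-0.4,0,0,0],
    [1,0,0,-0.47,0,0,0],
    [1,0,0,-0.51,0,0,0],
    [1,0,0,-0.53,0,0,0],
    [1,0,0,-0.53,0,0,0],
    [1,0,0,-0.53,0,0,0]
  ]
}}

```text
time_s: 23.7
tool_pos: [0.6195, 0.1526, 0.052]
eef_rot: [0.998, 0.07, 0.001, 0.004]
force: [-0.7, -0.2, -5.2]
finger_gap: 0.0119
finger_force: 79.5
```

```bash
python3 -c "
from h import *
st()"
```

```text
t 23.7 p [0.6195 0.1526 0.052 ] yaw 7.99 pitch(x.z) 0.1 F [-0.72 -0.23 -5.23] T [-0.042 -0.043 -0.016] yT 0.037 gap 0.0119 ff 79.5 j7 -1.95
```

>>> {"fn": "servo_tool", "kwargs": {
  "moves": [
    [-0.3,0,0,0,0,0,0],
    [-0.3,0,0,0,0,0,0],
    [-0.3,0,0,0,0,0,0],
    [-0.3,0,0,0,0,0,0],
    [-0.3,0,0,0.2,0,0,0],
    [-0.3,0,0,0.4,0,0,0],
    [-0.3,0,0,0.52,0,0,0],
    [-0.3,0,0,0.52,0,0,0],
    [-0.3,0,0,0.52,0,0,0]
  ]
}}

```text
time_s: 24.45
tool_pos: [0.6198, 0.1527, 0.1568]
eef_rot: [0.998, 0.07, 0.002, 0.004]
force: [-0.4, 0.2, -0.2]
finger_gap: 0.0552
finger_force: 0.0
```

```bash
python3 -c "
from h import *
go(.440,.045,.15,19.2)"
```

```text
t 24.45 p [0.6198 0.1527 0.1568] yaw 7.98 pitch(x.z) 0.21 F [-0.44  0.23 -0.22] T [ 0.066 -0.018  0.069] yT 0.027 gap 0.0552 ff 0.0 j7 -1.91
shift [-0.899 -0.538 -0.034] turn 0.249
```

>>> {"fn": "servo_tool", "kwargs": {
  "moves": [
    [-1,-0.15,-0.09,0,0,0,0.1],
    [-1,-0.32,-0.19,0,0,0,0.2],
    [-1,-0.48,-0.29,0,0,0,0.249],
    [-1,-0.65,-0.39,0,0,0,0.249],
    [-1,-0.8,-0.48,-0.03,0,0,0.249],
    [-1,-0.9,-0.538,-0.034,0,0,0.249],
    [-1,-0.9,-0.538,-0.034,0,0,0.249],
    [-1,-0.9,-0.538,-0.034,0,0,0.249],
    [-1,-0.9,-0.538,-0.034,0,0,0.249]
  ]
}}

```text
time_s: 25.2
tool_pos: [0.4389, 0.0447, 0.1474]
eef_rot: [0.986, 0.167, 0.0, 0.004]
force: [0.9, -0.3, -0.9]
finger_gap: 0.0852
finger_force: 0.0
```

```bash
cat >> h.py <<'E'
def wristboxes(name):
    c=shot('wrist',name)
    hsv=cv2.cvtColor(c['pixels'],cv2.COLOR_RGB2HSV)
    m=((hsv[...,1]<12)&(hsv[...,2]>100)).astype(np.uint8)*255
    for k in cv2.findContours(m,cv2.RETR_EXTERNAL,cv2.CHAIN_APPROX_NONE)[0]:
        if cv2.contourArea(k)>1500:
            P=np.array([ray(c,u,v,.04,True)[:2] for u,v in k[:,0]],np.float32)*1000
            r=cv2.minAreaRect(P);print('wrist',k[:,0].mean(0).round(),np.round(r[0]),np.round(r[1]),round(r[2],1))
E
python3 -c "
from h import *
go(.440,.045,.037,19.2);wristboxes('w4.png')"
```

```text
t 25.2 p [0.4389 0.0447 0.1474] yaw 19.18 pitch(x.z) -0.02 F [ 0.85 -0.29 -0.95] T [ 0.023  0.023 -0.06 ] yT -0.0148 gap 0.0852 ff 0.0 j7 -1.43
shift [ 0.006  0.001 -0.552] turn 0.0
wrist [315. 217.] [453.  49.] [80. 40.] 19.1
wrist [566. 109.] [ 625. -136.] [143. 139.] 4.6
wrist [434.  26.] [619.   6.] [52. 62.] 28.1
wrist [242.  14.] [579. 150.] [26. 43.] 9.0
```

>>> {"fn": "servo_tool", "kwargs": {
  "moves": [
    [-1,0.005,0,-0.2,0,0,0],
    [-1,0.005,0,-0.4,0,0,0],
    [-1,0.005,0,-0.5,0,0,0],
    [-1,0.005,0,-0.55,0,0,0],
    [-1,0.005,0,-0.55,0,0,0],
    [1,0.005,0,-0.55,0,0,0],
    [1,0.005,0,-0.55,0,0,0],
    [1,0.005,0,-0.55,0,0,0],
    [1,0.005,0,-0.55,0,0,0],
    [1,0.005,0,-0.55,0,0,0],
    [1,0.005,0,-0.55,0,0,0],
    [1,0.005,0,-0.55,0,0,0]
  ]
}}

```text
time_s: 26.25
tool_pos: [0.4402, 0.0445, 0.0385]
eef_rot: [0.986, 0.166, 0.001, 0.004]
force: [-2.1, -0.4, 7.7]
finger_gap: 0.0122
finger_force: 78.8
```

>>> {"fn": "servo_tool", "kwargs": {
  "moves": [
    [1,0,0,0.1,0,0,0],
    [1,0,0,0.3,0,0,0],
    [1,0,0,0.5,0,0,0],
    [1,0,0,0.6,0,0,0],
    [1,0,0,0.6,-0.04,0.113,0],
    [1,0,0,0.6,-0.04,0.113,0],
    [1,0,0,0.6,-0.04,0.113,0],
    [1,0,0,0.6,-0.04,0.113,0],
    [1,0,0,0.6,-0.04,0.113,0],
    [1,0,0,0.6,-0.04,0.113,0],
    [1,0,0,0.6,-0.04,0.113,0],
    [1,0,0,0.6,-0.04,0.113,0]
  ]
}}

```text
time_s: 27.25
tool_pos: [0.4395, 0.0445, 0.1576]
eef_rot: [0.985, 0.167, -0.046, 0.012]
force: [-0.6, -0.1, -4.7]
finger_gap: 0.012
finger_force: 79.5
```

```bash
python3 -c "
from h import *
st();avg()"
```

```text
t 27.25 p [0.4395 0.0445 0.1576] yaw 19.18 pitch(x.z) -5.4 F [-0.61 -0.13 -4.67] T [ 0.083 -0.172 -0.037] yT 0.1893 gap 0.012 ff 79.5 j7 -1.49
pitch -5.41 yT 0.1515 +- 0.0096 Fz -4.42
```

>>> {"fn": "servo_tool", "kwargs": {
  "moves": [
    [1,0,0,0,0.04,-0.113,0],
    [1,0,0,0,0.08,-0.226,0],
    [1,0,0,0,0.08,-0.226,0],
    [1,0,0,0,0.08,-0.226,0],
    [1,0,0,0,0.08,-0.226,0],
    [1,0,0,0,0.08,-0.226,0],
    [1,0,0,0,0.08,-0.226,0],
    [1,0,0,0,0.08,-0.226,0],
    [1,0,0,0,0.08,-0.226,0],
    [1,0,0,0,0.08,-0.226,0]
  ]
}}

```text
time_s: 28.53
tool_pos: [0.4397, 0.0448, 0.1574]
eef_rot: [0.985, 0.166, 0.046, -0.004]
force: [-0.2, 0.6, -5.4]
finger_gap: 0.012
finger_force: 79.5
```

```bash
python3 -c "
from h import *
avg()"
```

```text
pitch 5.37 yT -0.1275 +- 0.0094 Fz -4.53
```

>>> {"fn": "servo_tool", "kwargs": {
  "moves": [
    [1,0,0,0,0.05,-0.15,0],
    [1,0,0,0,0.105,-0.3,0],
    [1,0,0,0,0.105,-0.3,0],
    [1,0,0,0,0.105,-0.3,0],
    [1,0,0,0,0.105,-0.3,0],
    [1,0,0,0,0.105,-0.3,0]
  ]
}}

```text
time_s: 29.48
tool_pos: [0.4406, 0.045, 0.1585]
eef_rot: [0.971, 0.164, 0.169, -0.025]
force: [0.0, 0.4, -3.8]
finger_gap: 0.0117
finger_force: 79.7
```

```bash
python3 -c "
from h import *
avg()"
```

```text
pitch 19.66 yT -0.6451 +- 0.0079 Fz -4.57
```

>>> {"fn": "servo_tool", "kwargs": {
  "moves": [
    [1,0,0,0,-0.05,0.15,0],
    [1,0,0,0,-0.1,0.3,0],
    [1,0,0,0,-0.145,0.413,0],
    [1,0,0,0,-0.145,0.413,0],
    [1,0,0,0,-0.145,0.413,0],
    [1,0,0,0,-0.145,0.413,0]
  ]
}}

```text
time_s: 30.43
tool_pos: [0.4394, 0.0447, 0.1572]
eef_rot: [0.986, 0.167, 0.001, 0.003]
force: [0.2, -0.0, -4.5]
finger_gap: 0.0118
finger_force: 79.7
```

```bash
python3 -c "
from h import *
avg();go(.635,-.147,.15,4.3)"
```

```text
pitch 0.01 yT 0.0621 +- 0.0057 Fz -4.33
t 30.88 p [0.4396 0.0444 0.1579] yaw 19.18 pitch(x.z) 0.01 F [-0.48 -0.13 -4.79] T [ 0.096 -0.048 -0.033] yT 0.0764 gap 0.0114 ff 79.7 j7 -1.42
shift [ 0.977 -0.957 -0.039] turn -0.331
```

C shows a −0.11 N m step and hysteresis at level, unlike A and B. It is the rattling one, so it goes to the tray.

>>> {"fn": "servo_tool", "kwargs": {
  "moves": [
    [1,0.13,-0.13,0,0,0,-0.1],
    [1,0.26,-0.26,0,0,0,-0.2],
    [1,0.4,-0.4,0,0,0,-0.331],
    [1,0.55,-0.54,0,0,0,-0.331],
    [1,0.7,-0.68,0,0,0,-0.331],
    [1,0.84,-0.82,0,0,0,-0.331],
    [1,0.975,-0.955,0,0,0,-0.331],
    [1,0.975,-0.955,0,0,0,-0.331],
    [1,0.975,-0.955,0,0,0,-0.331],
    [1,0.975,-0.955,0,0,0,-0.331]
  ]
}}

```text
time_s: 31.72
tool_pos: [0.6344, -0.146, 0.1569]
eef_rot: [0.999, 0.037, -0.001, 0.003]
force: [0.3, -0.3, -4.5]
finger_gap: 0.0119
finger_force: 79.9
```

>>> {"fn": "servo_tool", "kwargs": {
  "moves": [
    [1,0,0,-0.1,0,0,0],
    [1,0,0,-0.25,0,0,0],
    [1,0,0,-0.4,0,0,0],
    [1,0,0,-0.5,0,0,0],
    [1,0,0,-0.55,0,0,0],
    [1,0,0,-0.565,0,0,0],
    [1,0,0,-0.565,0,0,0],
    [1,0,0,-0.565,0,0,0]
  ]
}}

```text
time_s: 32.38
tool_pos: [0.6357, -0.1462, 0.0464]
eef_rot: [0.999, 0.038, 0.001, 0.004]
force: [-0.2, -0.0, -3.9]
finger_gap: 0.0117
finger_force: 79.8
```

```bash
python3 -c "
from h import *
st()"
```

```text
t 32.38 p [ 0.6357 -0.1462  0.0464] yaw 4.32 pitch(x.z) 0.11 F [-0.2  -0.05 -3.85] T [ 0.007 -0.033  0.033] yT 0.0339 gap 0.0117 ff 79.8 j7 -1.52
```

>>> {"fn": "servo_tool", "kwargs": {
  "moves": [
    [-0.5,0,0,0,0,0,0],
    [-0.5,0,0,0,0,0,0],
    [-0.5,0,0,0,0,0,0],
    [-0.5,0,0,0,0,0,0],
    [-0.5,0,0,0.2,0,0,0],
    [-0.5,0,0,0.4,0,0,0],
    [-0.5,0,0,0.6,0,0,0],
    [-0.5,0,0,0.6,0,0,0]
  ]
}}

```text
time_s: 33.05
tool_pos: [0.639, -0.1466, 0.1743]
eef_rot: [0.999, 0.037, 0.006, 0.005]
force: [1.5, 0.5, 0.8]
finger_gap: 0.0643
finger_force: 0.0
```

Run:
```python
from h import *
go(.598,.018,.17,8)
wristboxes('w5.png')
```

```text
t 33.05 p [ 0.639  -0.1466  0.1743] yaw 4.29 pitch(x.z) 0.69 F [1.55 0.51 0.79] T [-0.022 -0.112  0.012] yT 0.1103 gap 0.0643 ff 0.0 j7 -1.48
shift [-0.205  0.823 -0.022] turn 0.082
wrist [ 42. 224.] [620. 131.] [117. 112.] 8.1
wrist [132. 199.] [640.   5.] [106.  83.] 8.5
wrist [321. 211.] [ 643. -148.] [136. 126.] 4.5
```

View pics/w5.png

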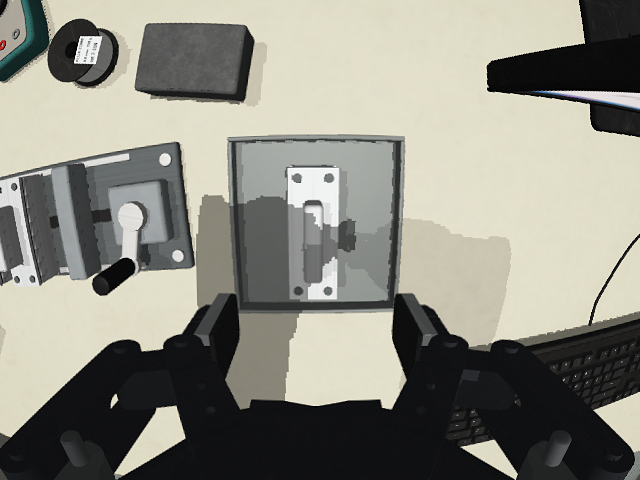

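Wrist view: housing C lies flat in the tray at (313,240), and the crank knob's top is near (105,285). Next I move over the knob.

>>> {"fn": "servo_tool", "kwargs": {
  "moves": [
    [-1,-0.05,0.2,0,0,0,0.08],
    [-1,-0.1,0.4,0,0,0,0.08],
    [-1,-0.15,0.6,0,0,0,0.08],
    [-1,-0.2,0.8,0,0,0,0.08],
    [-1,-0.205,0.823,0,0,0,0.08],
    [-1,-0.205,0.823,0,0,0,0.08],
    [-1,-0.205,0.823,0,0,0,0.08]
  ]
}}

```text
time_s: 33.68
tool_pos: [0.5936, 0.018, 0.1643]
eef_rot: [0.998, 0.069, -0.0, 0.004]
force: [0.8, 0.1, -0.2]
finger_gap: 0.0853
finger_force: 0.0
```

Run:
```python
from h import *
go(.598,.018,.044,8)
wristboxes('w6.png')
```

```text
t 33.68 p [0.5936 0.018  0.1643] yaw 7.94 pitch(x.z) -0.04 F [ 0.77  0.07 -0.2 ] T [ 0.033  0.033 -0.035] yT -0.0281 gap 0.0853 ff 0.0 j7 -1.68
shift [ 0.022 -0.    -0.601] turn 0.001
wrist [ 70. 181.] [605. 237.] [115.  67.] 8.0
wrist [485. 201.] [ 636. -130.] [142. 123.] 4.4
wrist [147. 176.] [615. 163.] [118.  60.] 11.7
wrist [218. 162.] [627. 104.] [108.  62.] 8.3
wrist [320. 161.] [641.  26.] [104.  94.] 8.4
```

View pics/w6.png

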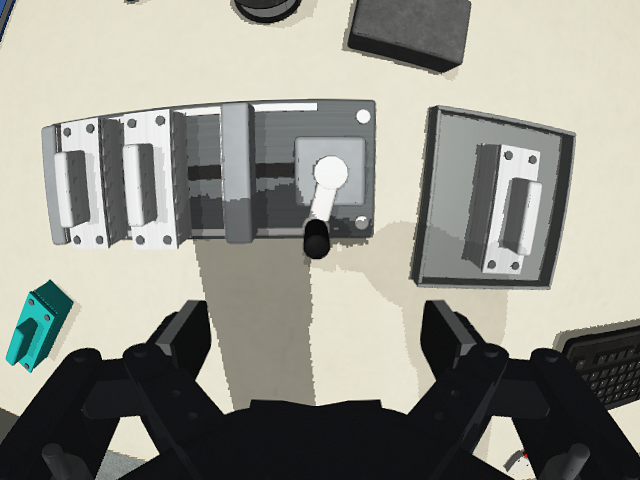

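The wrist view shows both sound housings upright between the jaws at (75,185) and (148,180), the knob top at (317,247) and the hub at (330,172).

Run:
```python
from h import *
c=dict(np.load('pics/w6.npz'))
print('knob',ray(c,317,247,.096,True))
for z in(.05,.06,.07):print('hub',z,ray(c,330.5,172,z,True))
```

```text
knob [0.59553033 0.01652689 0.096     ]
hub 0.05 [0.64054513 0.01231901 0.05      ]
hub 0.06 [0.64127245 0.01290307 0.06      ]
hub 0.07 [0.64199978 0.01348714 0.07      ]
```

>>> {"fn": "servo_tool", "kwargs": {
  "moves": [
    [-0.5,0.017,0,-0.15,0,0,0],
    [-0.5,0.017,0,-0.3,0,0,0],
    [-0.5,0.017,0,-0.45,0,0,0],
    [-0.5,0.017,0,-0.55,0,0,0],
    [-0.5,0.017,0,-0.6,0,0,0],
    [-0.5,0.017,0,-0.6,0,0,0],
    [1,0.017,0,-0.6,0,0,0],
    [1,0.017,0,-0.6,0,0,0],
    [1,0.017,0,-0.6,0,0,0],
    [1,0.017,0,-0.6,0,0,0],
    [1,0.017,0,-0.6,0,0,0],
    [1,0.017,0,-0.6,0,0,0]
  ],
  "squeeze": 30
}}

```text
time_s: 34.73
tool_pos: [0.5981, 0.0181, 0.046]
eef_rot: [0.998, 0.069, 0.001, 0.004]
force: [-0.8, -0.8, 6.9]
finger_gap: 0.0171
finger_force: 29.3
```

Run:
```python
from h import *
s,R=st()
p=s['tool_pos'][:2];ax=np.array([.6405,.010]);d=p-ax;r=np.hypot(*d);a0=np.arctan2(d[1],d[0]);print(r,np.degrees(a0))
r=.045
for k in range(1,13):
    a=a0-np.radians(10*k);q=ax+r*np.array([np.cos(a),np.sin(a)])-p
    print(10*k,(q/.2).round(3))
```

```text
t 34.73 p [0.5981 0.0181 0.046 ] yaw 7.89 pitch(x.z) 0.11 F [-0.82 -0.83  6.87] T [-0.044  0.219  0.005] yT -0.2228 gap 0.0171 ff 29.3 j7 -1.74
0.04318659271337908 169.16717958031106
10 [0.002 0.039]
20 [0.019 0.075]
30 [0.042 0.107]
40 [0.07  0.134]
50 [0.102 0.156]
60 [0.138 0.172]
70 [0.176 0.182]
80 [0.215 0.184]
90 [0.254 0.18 ]
100 [0.292 0.17 ]
110 [0.327 0.153]
120 [0.359 0.13 ]
```

>>> {"fn": "servo_tool", "kwargs": {
  "moves": [
    [1,0.003,0.039,0,0,0,0],
    [1,0.019,0.075,0,0,0,0],
    [1,0.042,0.107,0,0,0,0],
    [1,0.07,0.134,0,0,0,0],
    [1,0.102,0.156,0,0,0,0],
    [1,0.138,0.172,0,0,0,0],
    [1,0.176,0.182,0,0,0,0],
    [1,0.215,0.184,0,0,0,0],
    [1,0.254,0.18,0,0,0,0],
    [1,0.254,0.18,0,0,0,0],
    [1,0.254,0.18,0,0,0,0]
  ]
}}

```text
time_s: 35.65
tool_pos: [0.6497, 0.0566, 0.0461]
eef_rot: [0.998, 0.07, 0.002, 0.003]
force: [2.9, 3.3, 6.1]
finger_gap: 0.0171
finger_force: 29.9
```

```bash
cat >> h.py <<'E'
def crank(ax,off0,step,n,r=.045):
    "rows from commanded offset off0 (world xy, m) of the pose; p = measured"
    s,R=st();p=s['tool_pos'][:2];d=p-ax;a0=np.arctan2(d[1],d[0]);print('r',np.hypot(*d).round(4),'deg',np.degrees(a0).round(1))
    for k in range(1,n+1):
        a=a0-np.radians(step*k);print(((ax+r*np.array([np.cos(a),np.sin(a)])-p)/.2).round(3).tolist(),end=' ')
E
python3 - <<'E'
from h import *
crank(np.array([.6405,.010]),0,15,12)
E
```

```text
t 35.65 p [0.6497 0.0566 0.0461] yaw 7.97 pitch(x.z) 0.19 F [2.89 3.32 6.08] T [ 0.806 -0.472 -0.011] yT 0.5792 gap 0.0171 ff 29.9 j7 -1.8
r 0.0475 deg 78.8
[0.053, -0.031] [0.102, -0.064] [0.141, -0.108] [0.167, -0.16] [0.179, -0.218] [0.175, -0.277] [0.156, -0.332] [0.123, -0.381] [0.079, -0.42] [0.027, -0.446] [-0.031, -0.458] [-0.09, -0.454]
```

Run:
```python
from h import *
crank(np.array([.6418,.012]),0,15,12)
```

```text
t 35.65 p [0.6497 0.0566 0.0461] yaw 7.97 pitch(x.z) 0.19 F [2.89 3.32 6.08] T [ 0.806 -0.472 -0.011] yT 0.5792 gap 0.0171 ff 29.9 j7 -1.8
r 0.0453 deg 80.0
[0.056, -0.019] [0.105, -0.051] [0.145, -0.094] [0.172, -0.146] [0.185, -0.204] [0.182, -0.262] [0.164, -0.318] [0.133, -0.368] [0.089, -0.408] [0.037, -0.435] [-0.02, -0.447] [-0.079, -0.445]
```

>>> {"fn": "servo_tool", "kwargs": {
  "moves": [
    [1,0.056,-0.019,0,0,0,0],
    [1,0.105,-0.051,0,0,0,0],
    [1,0.145,-0.094,0,0,0,0],
    [1,0.172,-0.146,0,0,0,0],
    [1,0.185,-0.204,0,0,0,0],
    [1,0.182,-0.262,0,0,0,0],
    [1,0.164,-0.318,0,0,0,0],
    [1,0.133,-0.368,0,0,0,0],
    [1,0.089,-0.408,0,0,0,0],
    [1,0.037,-0.435,0,0,0,0],
    [1,-0.02,-0.447,0,0,0,0],
    [1,-0.079,-0.445,0,0,0,0]
  ]
}}

```text
time_s: 36.65
tool_pos: [0.6335, -0.0323, 0.046]
eef_rot: [0.998, 0.069, 0.002, 0.002]
force: [3.9, 9.5, 2.9]
finger_gap: 0.0167
finger_force: 29.8
```

Run:
```python
from h import *
crank(np.array([.6418,.012]),0,12,12)
```

```text
t 36.65 p [ 0.6335 -0.0323  0.046 ] yaw 7.96 pitch(x.z) 0.23 F [3.94 9.46 2.86] T [ 2.336 -1.099  0.011] yT 1.412 gap 0.0167 ff 29.8 j7 -1.66
r 0.045 deg -100.6
[-0.045, 0.014] [-0.086, 0.036] [-0.122, 0.067] [-0.151, 0.104] [-0.171, 0.146] [-0.182, 0.192] [-0.183, 0.239] [-0.174, 0.285] [-0.156, 0.329] [-0.13, 0.368] [-0.095, 0.4] [-0.055, 0.425]
```

>>> {"fn": "servo_tool", "kwargs": {
  "moves": [
    [1,-0.045,0.022,0,0,0,0],
    [1,-0.086,0.044,0,0,0,0],
    [1,-0.122,0.075,0,0,0,0],
    [1,-0.151,0.112,0,0,0,0],
    [1,-0.171,0.154,0,0,0,0],
    [1,-0.182,0.2,0,0,0,0],
    [1,-0.182,0.2,0,0,0,0]
  ]
}}

```text
time_s: 37.23
tool_pos: [0.5977, 0.0076, 0.0461]
eef_rot: [0.998, 0.07, 0.003, 0.004]
force: [6.3, 2.5, 1.9]
finger_gap: 0.017
finger_force: 29.8
```

Run:
```python
from h import *
crank(np.array([.6418,.013]),0,6,12)
```

```text
t 37.23 p [0.5977 0.0076 0.0461] yaw 8.02 pitch(x.z) 0.28 F [6.33 2.45 1.87] T [ 0.661 -1.385  0.038] yT 1.4638 gap 0.017 ff 29.8 j7 -1.72
r 0.0444 deg -173.0
[-0.005, 0.023] [-0.004, 0.047] [-0.0, 0.07] [0.005, 0.093] [0.013, 0.115] [0.024, 0.136] [0.036, 0.156] [0.051, 0.175] [0.067, 0.192] [0.085, 0.207] [0.105, 0.22] [0.125, 0.231]
```

>>> {"fn": "servo_tool", "kwargs": {
  "moves": [
    [1,0.003,0.023,0,0,0,0],
    [1,0.005,0.047,0,0,0,0],
    [1,0.008,0.07,0,0,0,0],
    [1,0.013,0.093,0,0,0,0],
    [1,0.013,0.093,0,0,0,0]
  ]
}}

```text
time_s: 37.65
tool_pos: [0.599, 0.0232, 0.0459]
eef_rot: [0.998, 0.069, 0.001, 0.005]
force: [-2.0, -1.9, 10.9]
finger_gap: 0.0166
finger_force: 30.7
```

Run:
```python
from h import *
crank(np.array([.6418,.013]),0,6,8)
```

```text
t 37.65 p [0.599  0.0232 0.0459] yaw 7.89 pitch(x.z) 0.03 F [-2.04 -1.89 10.87] T [-0.389  0.352 -0.001] yT -0.4018 gap 0.0166 ff 30.7 j7 -1.76
r 0.044 deg 166.6
[0.002, 0.024] [0.011, 0.046] [0.022, 0.066] [0.035, 0.086] [0.051, 0.104] [0.068, 0.12] [0.086, 0.134] [0.106, 0.147]
```

>>> {"fn": "servo_tool", "kwargs": {
  "moves": [
    [1,0.002,0.02,0,0,0,0],
    [1,0.006,0.035,0,0,0,0],
    [1,0.006,0.035,0,0,0,0],
    [1,0.006,0.035,0,0,0,0]
  ]
}}

```text
time_s: 37.98
tool_pos: [0.5992, 0.0243, 0.0457]
eef_rot: [0.998, 0.067, -0.001, 0.008]
force: [-6.7, -17.6, 16.6]
finger_gap: 0.0172
finger_force: 31.4
```

>>> {"fn": "servo_tool", "kwargs": {
  "moves": [
    [1,0.002,0.01,0,0,0,0],
    [1,0.006,0.02,0,0,0,0],
    [1,0.006,0.02,0,0,0,0],
    [1,0.006,0.02,0,0,0,0]
  ]
}}

```text
time_s: 38.32
tool_pos: [0.5995, 0.0249, 0.0456]
eef_rot: [0.998, 0.065, -0.002, 0.01]
force: [-11.9, -25.3, 22.8]
finger_gap: 0.0165
finger_force: 32.2
```

Run:
```python
from h import *
crank(np.array([.6418,.013]),0,6,8)
```

```text
t 38.32 p [0.5995 0.0249 0.0456] yaw 7.5 pitch(x.z) -0.33 F [-11.89 -25.33  22.84] T [-5.834  2.583  0.034] yT -3.3217 gap 0.0165 ff 32.2 j7 -1.77
r 0.044 deg 164.3
[0.003, 0.024] [0.012, 0.045] [0.024, 0.065] [0.039, 0.084] [0.055, 0.102] [0.072, 0.117] [0.091, 0.131] [0.112, 0.142]
```

It's clamped: the tangential force rose to about 25 N while the knob stopped. I'll let go and withdraw.

>>> {"fn": "servo_tool", "kwargs": {
  "moves": [
    [-0.5,0,0,0,0,0,0],
    [-0.5,0,0,0,0,0,0],
    [-0.5,0,0,0,0,0,0],
    [-0.5,0,0,0,0,0,0],
    [-0.5,0,0,0.2,0,0,0],
    [-0.5,0,0,0.4,0,0,0],
    [-0.5,-0.1,-0.1,0.6,0,0,0],
    [-0.5,-0.3,-0.3,0.7,0,0,0],
    [-0.5,-0.5,-0.5,0.7,0,0,0],
    [-0.5,-0.5,-0.7,0.7,0,0,0],
    [-0.5,-0.5,-0.7,0.7,0,0,0],
    [-0.5,-0.5,-0.7,0.7,0,0,0]
  ]
}}

```text
time_s: 39.32
tool_pos: [0.4982, -0.1116, 0.185]
eef_rot: [0.998, 0.065, -0.0, 0.005]
force: [0.8, -0.6, -0.5]
finger_gap: 0.0644
finger_force: 0.0
```

Run:
```python
from h import *
st()
c=shot('top','t9.png')
p=c['pixels'][170:310,250:480]
cv2.imwrite('pics/t9c.png',cv2.cvtColor(cv2.resize(p,None,fx=3.4,fy=3.4,interpolation=cv2.INTER_CUBIC),cv2.COLOR_RGB2BGR))
```

```text
t 39.32 p [ 0.4982 -0.1116  0.185 ] yaw 7.47 pitch(x.z) -0.08 F [ 0.83 -0.63 -0.55] T [-0.058 -0.014  0.023] yT 0.0063 gap 0.0644 ff 0.0 j7 -1.36
```

View pics/t9c.png

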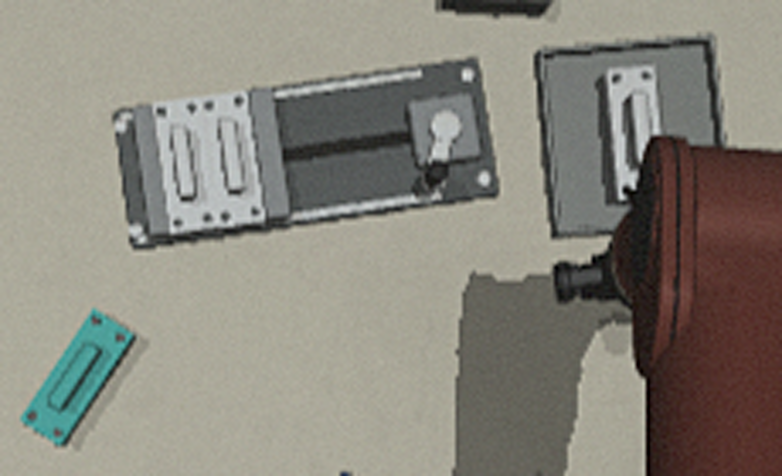

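The crop shows both sound housings clamped flush between the jaws at (185,165) and (232,160). The reject is in the tray at (635,130), and the robot is clear.

```bash
python3 -c "
from h import *
print(arm.sign_off())"
```

```text
the job is handed in; nothing more can be done
None
```

The job is handed in: the one rattling housing is in the tray, and the two sound ones are clamped upright in the vise with the gripper clear. The sign-off returned no verdict.

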